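Lock the water flosser's tank

TASK

Slide the water flosser's tank fully home in its base, then press down the thumb bar of the black catch above it until the catch snaps over and its nose locks the tank in. Feel your way gently: don't ram the tank or press the catch hard against its stop, and leave the other things on the counter where they are.

Things in the scene. Friction and masses are not known exactly. Their poses are not given: they have to be found in the camera images.
- dock: White base of a countertop water flosser, fixed, 300 x 118 mm. Origin on the counter under the seated tank's centre; x points level along the tank's slide, from the open end to the motor hood. Floor plate 15 mm thick, x -135 to 165 mm. Two guide walls (tops at z 37 mm, 71 mm apart, x -135 to 65 mm) make the tank's channel. Hood x 65 to 165 mm, top z 135 mm; the catch stands on it.
- stop (a point): Point on the hood's front face, base x 65 mm, z 60 mm: the rigid end stop that the tank's rear face touches when home. Push the tank with less than 25 N.
- tank: Empty closed grey water tank, white lid, loose in the channel of the base; 130 long (x) x 66 wide x 105 mm tall, 0.24 to 0.5 kg, slides with 1 to 5 N. Origin at the centre of its underside, axes parallel to the base's. Starts 30 to 60 mm short of home, lid at 120 mm over the counter. Fully home: its origin at x = 0 of the base.
- tank_front (a point): Centre of the tank's flat upright front face (-x side), 95 mm above the counter: push here towards the hood.
- rib (a point): Top of the cross rib on the lid: 9 mm thick (tank x 13 to 22 mm), 50 mm wide, 26 mm tall. The shut catch's nose sits in front of it (-x side) with about 3 mm slack. If the tank is not home the nose lands on the rib and the catch cannot shut, or shuts behind it.
- catch (a joint): Black rocker catch on the hood, rad: 0 open (nose raised, the start), 0.15 centre, 0.30 shut (nose down). Pivot along the base's y at base x 105 mm, y 0; flat arm 30 mm wide reaches 108 mm from it over the tank and ends in a downward nose; tail 30 mm behind. Delicate: keep under 16 N on it. Pressed, it yields at about 10 N; resistance fades to nothing at centre, then it snaps shut.
- under_bar (a point): Point on the hood's top straight below the catch's thumb bar: a raised round bar across the arm, 12 mm thick, 36 mm long, at base x 85 mm, y 0. Press down there. The post is height-adjustable and ITS SETTING IS NOT REPORTED: the open bar's top is 187 to 207 mm above the counter; feel for it. Centre is 3 mm below the open position, the rigid end stop 6 mm below it.
- mug: Bystander: blue ceramic cup, 76 mm across, 95 mm tall; origin at the centre of its underside; must stay where it is.
- soap: Bystander: amber bottle, 60 mm across, 160 mm tall; origin at the centre of its underside; must stay where it is.
- can: Bystander: white spray can, 48 mm across, 130 mm tall; origin at the centre of its underside; must stay where it is.
- jar: Bystander: low glass cream jar, 64 mm across, 50 mm tall; origin at the centre of its underside; must stay where it is.
- soapbar: Bystander: pale bar of soap, 85 x 55 x 25 mm; origin at the centre of its underside; must stay where it is.
- toothbrush: Bystander: white toothbrush lying flat, about 190 mm long; origin at the centre of its underside; must stay where it is.
Mind the look-alikes: they are no part of the job. What is shaped like the tank but green or orange is not meant.

How it is judged:
By the outcome, as a careful person would: the job done as asked, in the order asked, and still so for the second after the job is handed in, with the robot touching nothing.
It also fails if it takes over 45 s, if anything falls off the work surface, if the arm or the gripper's body presses on something with over 40 N, if the wrist force passes 120 N, or if a joint passes its speed limit or range.

ROBOT

A 6-joint arm with a two-finger parallel gripper is mounted at the origin on the work surface. World frame = base frame: x ahead of the robot, y to its left, z up, the work surface at z = 0. Lengths are in m, angles in rad, forces in N, time in s.
With the tool pointing down it reaches from about 0.25 to 0.8 m from the base axis. Payload 8.5 kg.
Tool frame: the origin (TCP) lies between the finger pads; the fingertips stand ctrl.nose_length ahead of it and the grasp point (between the pads) lies 2 mm behind it (ctrl.nose_length is the distance from the TCP to the fingertips, in m); z points along the fingers, y is the line along which they close (so a half turn about z gives the same grasp; the last joint's range is limited). The gripper opens to 85 mm and grips with 20 to 120 N. Pads are 22 mm wide; open, the fingers measure 114 mm over their backs; the gripper's body (76 mm by 85 mm) begins 54 mm behind the grasp point. The pads swing forward as they close: fully open they stand 13 mm farther back than shut.
Start: joints at [1.298, 0.238, -0.013, 1.319, 0, 1.571], TCP at [0.141, 0.506, 0.248] pointing down, gripper open.
Joint ranges: [-2.66, 2.66], [-1.03, 1.9], [-1.14, 1.46], [-1.82, 2.27], [-1.45, 1.34], [-3.14, 3.14]. Speed limits (rad/s): [2.22, 2.22, 2.79, 3.14, 3.14, 3.14].

INTERFACE

Orientations are given as a rotation vector (axis times angle).
In Python, from station import ctrl, cams, nets gives the robot as it stands. The module is installed in compiled form; this text tells all that it offers.
- The arm moves only by the tool jog_arm, never from a script. Its argument "moves" is a list of rows, each an object with "slide": the shift along the tool's x, y, z in m, a list of three; "roll": the turn about the tool's z in rad; "grip": the opening, from 0 (shut) to 1 (fully open). A call has 1 to 20 rows; each row shifts and turns the commanded pose from where the row before left it, along the tool's axes as they then stand; what a row does not reach is not made up. A row lasts 1/12 s, in which the tool goes at most 41.7 mm and 7.16 degrees, less where a joint would pass 70% of its speed; a pose out of reach is approached as far as the arm can. A call is refused whole if a number of a shift passes 0.0417 or a number of a turn 0.125, either way. A call with a gripper value outside its range is refused whole. The fingers move at their own pace and stop on an object; the grip force is fixed at half the most. Time passes only in rows, so rows that do not move let the fingers close. It gives the time, the measured TCP pose, the force, the opening and the grip force at its end, in the units of the state.
- ctrl.get_obs(): the state, without advancing time (a new reading comes with each control period).
- cams.snapshot(name): name is "scene" or "top" or "wrist"; returns a dict with "img" (480x640x3 uint8, blue, green, red), "intrinsics" (3x3 intrinsics, pixels), "T" (4x4, takes a point from camera to world coordinates). Camera axes: x right, y down, z forward; pixel columns grow to the right and rows downward; lengths in m; the calibration is good to about 2 mm. The wrist camera is an equidistant fisheye: a pixel r from the principal point sees the ray r / f radians off the axis. A picture is of the moment at which its call begins. There is no depth.
- ctrl.close_job(): hands the job in; it is judged then, once.
Trained networks look in a picture, given as the dict that the camera call returned (one of the last four; its "shot" number tells which), for a name from the list of things; names that differ only in an ending like _2 or _b are one class to them, and where a whole thing is asked for, a point or a joint stands for the part that bears it (a point fixed in the world has none). Each returns a list of dicts, best first, with "score" (0 to 1); they miss things now and then, are a little off and sometimes report something else, mostly with a low value. They report only what shows in the picture. A call takes as long as a camera call. They do not tell look-alikes from the thing itself.
- nets.find_in(picture, name): "at" ([x, y, z] in m, in world coordinates, good to about 4 mm: the middle of the surface that is visible of it).
- nets.masks_of(picture, name): "region" (480x640 bool, what is visible of it).
The state is a dict: "time": time; "joint_pos": joint angles; "qd": joint speeds; "effort": joint torques, N m; "tcp_pos": TCP position; "ee_rot": TCP orientation; "wrist_force": force on the tool from outside, world axes, zero at the start; "ft_torque": the same for the moment, N m; "width": finger opening in m; "finger_force": force on a finger pad.
Only numpy, scipy, OpenCV 4.12 (cv2) and the standard library are available. Lean on these libraries where they do the work, as an engineer would, in place of code of your own. Each camera call takes 0.05 s, during which the arm holds its last target. There are 200 camera calls.

## Working session

There is one attempt and no reset: what is moved stays moved. The work goes in short steps, Python scripts to look and compute and a tool call to move; the robot and the scene stay as the last step left them, time stands still between calls to the robot, and variables do not carry over. Pictures are saved under pics/ and viewed, at most 10 in all, crops included, and the job is handed in when it is done.

Besides the shell and the picture viewer there is one more tool, called after ">>>" in YAML: its name, and indented under it one key for each argument. jog_arm: Moves the arm, as the interface text tells. Its arguments: {"type":"object","properties":{"moves":{"type":"array","items":{"type":"object","properties":{"slide":{"type":"array","items":{"type":"number"}},"roll":{"type":"number"},"grip":{"type":"number"}}}}},"required":["moves"]}

```bash
mkdir -p pics
python3 - <<'E'
from station import ctrl,cams,nets
import cv2,numpy as np
o=ctrl.get_obs();print(o,ctrl.nose_length)
ims=[]
for n in("scene","top"):
    p=cams.snapshot(n);ims.append(p["img"]);cv2.imwrite(f"pics/{n}0.png",p["img"])
    print(n,p["T"].round(3).tolist(),p["intrinsics"].tolist())
    for k in("dock","tank","tank_front","rib","catch","under_bar","stop"):
        try:print(k,[(np.round(d["at"],3).tolist(),round(d["score"],2)) for d in nets.find_in(p,k)][:4])
        except Exception as e:print(k,e)
E
```

```text
{'time': 0.0, 'joint_pos': array([ 1.29801262e+00,  2.38812143e-01, -1.42739269e-02,  1.31917873e+00,
        1.12906832e-05,  1.57079235e+00]), 'qd': array([-1.36951909e-03, -1.22096873e-03,  4.77170930e-04,  3.28143019e-05,
        6.02165007e-04, -3.58357892e-04]), 'effort': array([ 8.12515282e-04, -5.38779223e+01,  3.46441090e+01,  1.84005476e-02,
        1.05876246e-06,  3.01576065e-06]), 'tcp_pos': array([0.14133356, 0.50521263, 0.24765349]), 'ee_rot': array([-4.27125420e-01, -3.11220794e+00,  2.28268822e-03]), 'wrist_force': array([ 0.20411395, -0.19276994,  0.20328214]), 'ft_torque': array([ 0.05038524,  0.02083309, -0.03399286]), 'finger_force': 0.0, 'width': 0.08520819025472463} 0.017
scene [[0.575, 0.586, -0.571, 1.14], [0.818, -0.404, 0.41, -0.439], [0.009, -0.703, -0.711, 0.867], [0.0, 0.0, 0.0, 1.0]] [[462.54679499898464, 0.0, 322.8603373856867], [0.0, 462.54679499898464, 245.71308152631065], [0.0, 0.0, 1.0]]
dock [([0.723, -0.147, 0.084], 0.78)]
tank [([0.622, 0.208, 0.085], 0.93), ([0.395, -0.248, 0.096], 0.84), ([0.567, -0.126, 0.121], 0.75), ([0.725, -0.146, 0.081],
[... 318 characters left out ...]
085], 0.79)]
top [[0.003, -0.989, 0.147, 0.384], [-1.0, -0.002, 0.001, -0.009], [-0.0, -0.147, -0.989, 1.307], [0.0, 0.0, 0.0, 1.0]] [[552.8389876363402, 0.0, 319.5716573460934], [0.0, 552.8389876363402, 238.4707615852946], [0.0, 0.0, 1.0]]
dock [([0.65, -0.082, 0.043], 0.66)]
tank [([0.373, -0.232, 0.102], 0.89), ([0.6, 0.222, 0.108], 0.84), ([0.541, -0.096, 0.117], 0.75)]
tank_front [([0.37, -0.234, 0.103], 0.95), ([0.604, 0.222, 0.107], 0.67), ([0.535, -0.097, 0.122], 0.63)]
rib [([0.538, -0.101, 0.121], 0.89), ([0.368, -0.235, 0.101], 0.57)]
catch [([0.653, -0.104, 0.179], 0.75)]
under_bar [([0.651, -0.086, 0.039], 0.66), ([0.538, -0.1, 0.117], 0.55)]
stop [([0.65, -0.086, 0.034], 0.77)]
```

View pics/scene0.png

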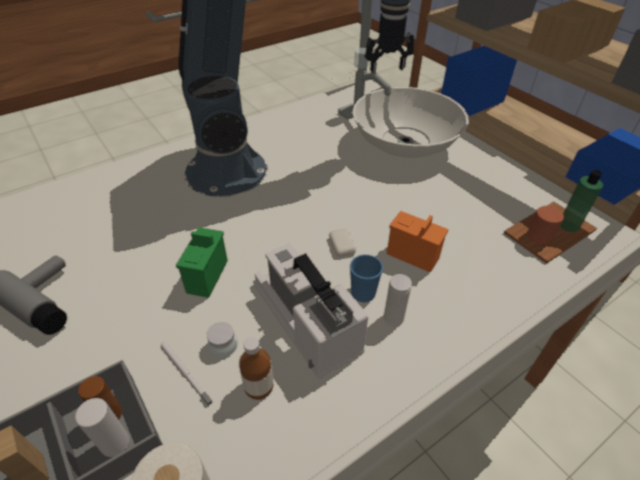

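View pics/top0.png

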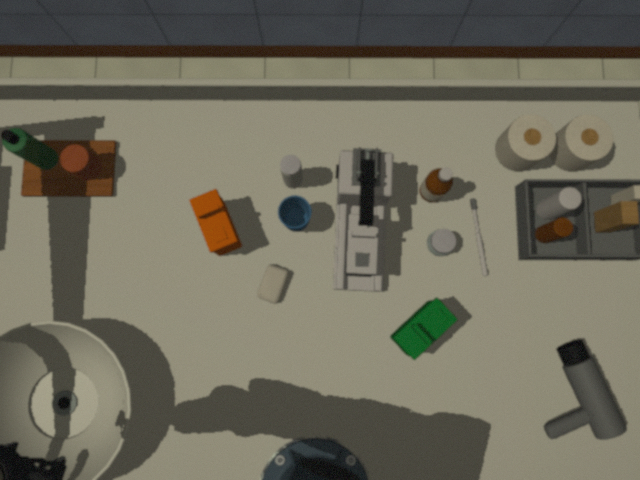

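The scene view shows the dock with grey tank at about (300,285) and catch at (320,285). The top view shows the tank at (362,245), catch at (367,190) and hood at (365,170). There are three tank-like things: green (425,328), orange (215,222) and the grey tank in the dock's channel (362,245). The grey one in the dock fits. I'll confirm that and measure in enlarged crops.

```bash
python3 - <<'E'
import cv2
a=cv2.imread("pics/top0.png")[135:305,310:420];b=cv2.imread("pics/scene0.png")[225:385,240:380]
cv2.imwrite("pics/c1.png",cv2.resize(a,(385,595),interpolation=cv2.INTER_CUBIC))
cv2.imwrite("pics/c2.png",cv2.resize(b,(665,760)[:0] or (525,600),interpolation=cv2.INTER_CUBIC))
E
python3 -c "
import cv2,numpy as np
a=cv2.imread('pics/c1.png');b=cv2.imread('pics/c2.png')[:595]
m=np.hstack([a,b]);cv2.imwrite('pics/c12.png',cv2.resize(m,(800,int(595*800/910)),interpolation=cv2.INTER_AREA))"
```

```text
(no output)
```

View pics/c12.png

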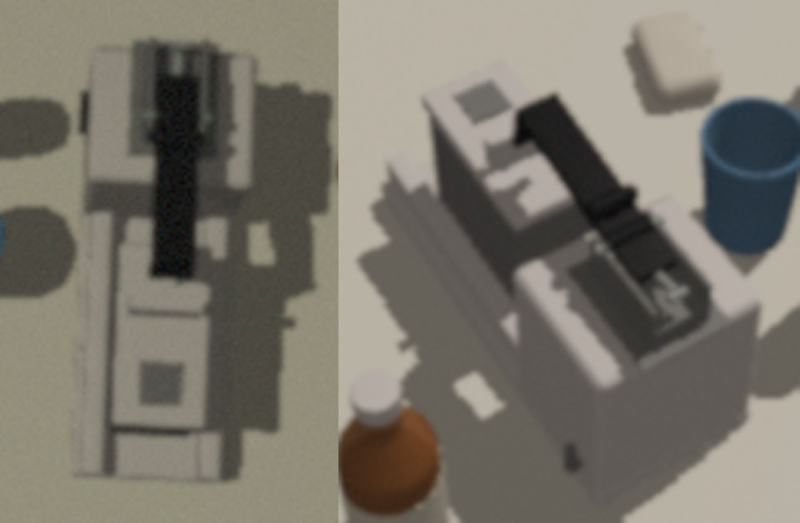

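```bash
cat > h.py <<'E'
import numpy as np
K={"t":np.array([[552.839,0,319.57],[0,552.839,238.47],[0,0,1]]),"s":np.array([[462.547,0,322.86],[0,462.547,245.71],[0,0,1]])}
import cv2
def up(p,uv,z):
    K,T=p["intrinsics"],p["T"];d=T[:3,:3]@np.linalg.inv(K)@[*uv,1.];c=T[:3,3];return c+d*(z-c[2])/d[2]
E
python3 - <<'E'
from station import cams,nets
from h import *
t=cams.snapshot("top");s=cams.snapshot("scene")
k=800/910
T=lambda u,v:(u/(3.5*k)+310,v/(3.5*k)+135)
S=lambda u,v:((u/k-385)/3.75+240,v/k/3.75+225)
for n,c,z in[("bl",(97,48),.135),("br",(253,55),.135),("fr",(250,187),.135),("fl",(88,180),.135),("plate fl",(75,473),.015),("plate fr",(222,480),.015),("lid fl",(113,427),.12),("lid fr",(208,430),.12),("nose l",(152,275),.19),("nose r",(193,278),.19),("arm r l",(160,78),.19),("arm r r",(198,80),.19),("rib fl",(128,311),.146),("rib fr",(207,314),.146)]:
    print("top",n,up(t,T(*c),z).round(4))
for n,c,z in[("fl",(520,268),.135),("bl",(610,388),.135),("br",(757,303),.135),("fr",(665,205),.135),("lid fl",(425,97),.12),("lid fr",(493,62),.12),("bar R",(635,195),.19),("bar L",(597,218),.19)]:
    print("scn",n,up(s,S(*c),z).round(4))
for p,nm in((t,"t"),(s,"s")):
  for q in("tank","catch","dock","mug","can","soap","jar"):
    for d in nets.masks_of(p,q)[:3]:
        m=d["region"];ys,xs=np.nonzero(m)
        if len(xs)==0: continue
        print(nm,q,round(d["score"],2),len(xs),cv2.minAreaRect(np.c_[xs,ys].astype(np.float32)))
E
```

```text
top bl [ 0.7541 -0.0557  0.135 ]
top br [ 0.7492 -0.167   0.135 ]
top fr [ 0.6529 -0.1632  0.135 ]
top fl [ 0.6576 -0.0491  0.135 ]
top plate fl [ 0.4584 -0.0428  0.015 ]
top plate fr [ 0.4534 -0.1541  0.015 ]
top lid fl [ 0.4845 -0.0666  0.12  ]
top lid fr [ 0.4826 -0.133   0.12  ]
top nose l [ 0.5801 -0.0897  0.19  ]
top nose r [ 0.5782 -0.117   0.19  ]
top arm r l [ 0.7157 -0.0962  0.19  ]
top arm r r [ 0.7144 -0.122   0.19  ]
top rib fl [ 0.5626 -0.0761  0.146 ]
top rib fr [ 0.5606 -0.1306  0.146 ]
scn fl [ 0.6587 -0.1595  0.135 ]
scn bl [ 0.7577 -0.1633  0.135 ]
scn br [ 0.7594 -0.0592  0.135 ]
scn fr [ 0.669  -0.0594  0.135 ]
scn lid fl [ 0.4914 -0.1288  0.12  ]
scn lid fr [ 0.4891 -0.0734  0.12  ]
scn bar R [ 0.6886 -0.0977  0.19  ]
scn bar L [ 0.69   -0.1254  0.19  ]
t tank 0.77 1955 ((215.25860595703125, 222.89654541015625), (63.50780487060547, 32.12529373168945), 68.19859313964844)
t tank 0.68 580 ((440.50006103515625, 241.50003051757812), (25.45584487915039, 26.870058059692383), 45.0)
t tank 0.67 1833 ((362.22174072265625, 244.8439178466797), (34.00908279418945, 62.9286994
[... 1170 characters left out ...]
111816406), (45.4343147277832, 71.60562896728516), 27.299571990966797)
s catch 0.8 1098 ((317.2840881347656, 281.2523193359375), (67.35636138916016, 20.69976043701172), 48.918251037597656)
s dock 0.56 4964 ((315.655517578125, 307.991455078125), (127.63302612304688, 78.86593627929688), 55.88552474975586)
s dock 0.38 1283 ((365.5, 277.0), (46.0, 33.0), 90.0)
s mug 0.82 1278 ((365.5, 277.5), (47.0, 33.0), 90.0)
s can 0.68 1082 ((396.09619140625, 300.01922607421875), (22.553354263305664, 52.951351165771484), 11.309930801391602)
s soap 0.84 1550 ((254.85296630859375, 367.91180419921875), (62.3316535949707, 31.772165298461914), 75.96376037597656)
s jar 0.71 849 ((221.5, 339.0), (34.0, 29.0), 90.0)
```

Crop: the grey tank with the white lid sits in the dock's channel, so it is the one meant. The lid front edge is at about (160,428), the rib at (168,312) and the catch nose at (172,277).

Dock yaw is about -2.5°, origin about (0.591,-0.1045), tank about 40 mm short. That agrees with the given sizes.

>>> jog_arm:
  moves:
    - {"roll": -0.1145,"grip": 0}
    - {"roll": -0.1145,"grip": 0}
    - {"slide": [-0.033,0,0],"grip": 0}
    - {"slide": [-0.033,0,0],"grip": 0}
    - {"slide": [-0.033,0,0],"grip": 0}
    - {"slide": [-0.033,0,0],"grip": 0}
    - {"slide": [-0.033,0,0],"grip": 0}
    - {"slide": [-0.033,0,0],"grip": 0}
    - {"slide": [-0.033,0,0],"grip": 0}
    - {"slide": [-0.033,0,0],"grip": 0}
    - {"slide": [-0.033,0,0],"grip": 0}
    - {"slide": [-0.033,0,0],"grip": 0}

```text
invalid input
```

>>> jog_arm:
  moves:
    - {"slide": [0,-0.035,0],"grip": 0}
    - {"slide": [0,-0.035,0],"grip": 0}
    - {"slide": [0,-0.035,0],"grip": 0}
    - {"slide": [0,-0.035,0],"grip": 0}
    - {"slide": [0,-0.035,0],"grip": 0}
    - {"slide": [0,-0.035,0],"grip": 0}
    - {"slide": [0,-0.035,0],"grip": 0}
    - {"slide": [0,-0.035,0],"grip": 0}
    - {"slide": [0,-0.035,0],"grip": 0}
    - {"slide": [0,-0.035,0],"grip": 0}
    - {"slide": [0,-0.035,0],"grip": 0}
    - {"slide": [0,-0.035,0],"grip": 0}
    - {"slide": [0,-0.035,0],"grip": 0}
    - {"slide": [0,-0.035,0],"grip": 0}
    - {"slide": [0,-0.035,0],"grip": 0}
    - {"slide": [0,-0.035,0],"grip": 0}
    - {"grip": 0}

```text
invalid input
```

>>> jog_arm:
  moves:
    - {"slide": [0.0,0.0,0.0],"roll": -0.1145,"grip": 0.0}
    - {"slide": [0.0,0.0,0.0],"roll": -0.1145,"grip": 0.0}
    - {"slide": [-0.033,0.0,0.0],"roll": 0.0,"grip": 0.0}
    - {"slide": [-0.033,0.0,0.0],"roll": 0.0,"grip": 0.0}
    - {"slide": [-0.033,0.0,0.0],"roll": 0.0,"grip": 0.0}
    - {"slide": [-0.033,0.0,0.0],"roll": 0.0,"grip": 0.0}
    - {"slide": [-0.033,0.0,0.0],"roll": 0.0,"grip": 0.0}
    - {"slide": [-0.033,0.0,0.0],"roll": 0.0,"grip": 0.0}
    - {"slide": [-0.033,0.0,0.0],"roll": 0.0,"grip": 0.0}
    - {"slide": [-0.033,0.0,0.0],"roll": 0.0,"grip": 0.0}
    - {"slide": [-0.033,0.0,0.0],"roll": 0.0,"grip": 0.0}
    - {"slide": [-0.033,0.0,0.0],"roll": 0.0,"grip": 0.0}

```text
time: 2.6
tcp_pos: [0.4728, 0.4907, 0.2482]
ee_rot: [0.069, 3.141, -0.0]
wrist_force: [0.9, 1.3, -0.5]
width: 0.0001
finger_force: 0.0
```

>>> jog_arm:
  moves:
    - {"slide": [0.0,-0.036,0.0],"roll": 0.0,"grip": 0.0}
    - {"slide": [0.0,-0.036,0.0],"roll": 0.0,"grip": 0.0}
    - {"slide": [0.0,-0.036,0.0],"roll": 0.0,"grip": 0.0}
    - {"slide": [0.0,-0.036,0.0],"roll": 0.0,"grip": 0.0}
    - {"slide": [0.0,-0.036,0.0],"roll": 0.0,"grip": 0.0}
    - {"slide": [0.0,-0.036,0.0],"roll": 0.0,"grip": 0.0}
    - {"slide": [0.0,-0.036,0.0],"roll": 0.0,"grip": 0.0}
    - {"slide": [0.0,-0.036,0.0],"roll": 0.0,"grip": 0.0}
    - {"slide": [0.0,-0.036,0.0],"roll": 0.0,"grip": 0.0}
    - {"slide": [0.0,-0.036,0.0],"roll": 0.0,"grip": 0.0}
    - {"slide": [0.0,-0.036,0.0],"roll": 0.0,"grip": 0.0}
    - {"slide": [0.0,-0.036,0.0],"roll": 0.0,"grip": 0.0}
    - {"slide": [0.0,-0.036,0.0],"roll": 0.0,"grip": 0.0}
    - {"slide": [0.0,-0.036,0.0],"roll": 0.0,"grip": 0.0}
    - {"slide": [0.0,-0.036,0.0],"roll": 0.0,"grip": 0.0}
    - {"slide": [0.0,-0.036,0.0],"roll": 0.0,"grip": 0.0}
    - {"slide": [0.0,-0.013,0.0],"roll": 0.0,"grip": 0.0}
    - {"slide": [0.0,0.0,0.0],"roll": 0.0,"grip": 0.0}

```text
time: 4.1
tcp_pos: [0.4451, -0.1, 0.2484]
ee_rot: [0.075, 3.141, -0.001]
wrist_force: [0.0, 0.6, 0.4]
width: -0.0002
finger_force: 0.0
```

Run:
```python
from station import ctrl,cams,nets
import cv2,numpy as np
p=cams.snapshot("wrist");cv2.imwrite("pics/w1.png",p["img"])
print(p["T"].round(4).tolist(),p["intrinsics"].tolist())
for k in("dock","tank","tank_front","rib","catch"):
    print(k,[(np.round(d["at"],3).tolist(),round(d["score"],2)) for d in nets.find_in(p,k)][:3])
o=ctrl.get_obs();print(o["tcp_pos"],o["wrist_force"],o["ee_rot"])
```

```text
[[0.0484, 0.9525, 0.3006, 0.3677], [0.9988, -0.0461, -0.015, -0.0964], [-0.0004, 0.301, -0.9536, 0.373], [0.0, 0.0, 0.0, 1.0]] [[371.64829954431775, 0.0, 317.9413264102067], [0.0, 371.64829954431775, 240.25776505420123], [0.0, 0.0, 1.0]]
dock [([0.483, -0.105, 0.016], 0.92)]
tank [([0.366, -0.224, 0.104], 0.85), ([0.49, -0.097, 0.103], 0.7), ([0.581, 0.206, 0.09], 0.57)]
tank_front [([0.369, -0.223, 0.104], 0.76), ([0.581, 0.208, 0.09], 0.73), ([0.492, -0.097, 0.102], 0.65)]
rib [([0.369, -0.224, 0.105], 0.92), ([0.581, 0.204, 0.09], 0.88), ([0.488, -0.098, 0.106], 0.59)]
catch [([0.559, -0.282, 0.053], 0.25)]
[ 0.44544498 -0.09628231  0.24834151] [ 0.10903107 -0.15204553 -0.01496936] [-6.61708326e-02 -3.14087383e+00 -1.01249939e-04]
```

View pics/w1.png

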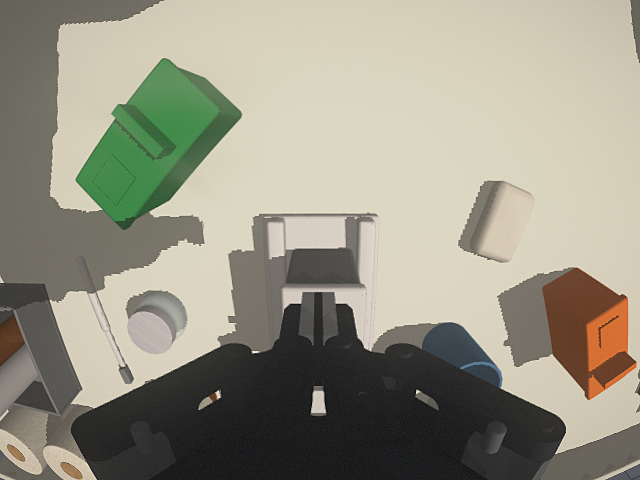

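Wrist view: dock front edge at row 214 (columns 258–378), tank front-face top edge at row 287 (columns 283–366), closed fingers at (320,315).

```bash
cat >> h.py <<'E'
def upf(p,uv,z):
    K,T=p["intrinsics"],p["T"];q=(np.array(uv)-K[:2,2])/K[0,0];r=np.linalg.norm(q)
    d=T[:3,:3]@np.r_[q/r*np.sin(r),np.cos(r)];c=T[:3,3];return c+d*(z-c[2])/d[2]
E
python3 - <<'E'
from station import cams
from h import *
p=cams.snapshot("wrist")
for n,c,z in[("plate l",(258,214),.015),("plate r",(378,214),.015),("wall tops in l",(284,222),.037),("wall in r",(358,221),.037),("tank top l",(283,287),.12),("tank top r",(366,287),.12),("tank bot l",(291,250),.018),("tank bot r",(354,249),.018)]:
    print(n,upf(p,c,z).round(4))
E
```

```text
plate l [ 0.4508 -0.1566  0.015 ]
plate r [ 0.4559 -0.0369  0.015 ]
wall tops in l [ 0.4546 -0.1287  0.037 ]
wall in r [ 0.4566 -0.0594  0.037 ]
tank top l [ 0.4833 -0.1243  0.12  ]
tank top r [ 0.4861 -0.0621  0.12  ]
tank bot l [ 0.489  -0.1256  0.018 ]
tank bot r [ 0.4907 -0.0619  0.018 ]
```

>>> jog_arm:
  moves:
    - {"slide": [0.0,0.0,0.03],"roll": 0.0,"grip": 0.0}
    - {"slide": [0.0,0.0,0.03],"roll": 0.0,"grip": 0.0}
    - {"slide": [0.0,0.0,0.03],"roll": 0.0,"grip": 0.0}
    - {"slide": [0.0,0.0,0.03],"roll": 0.0,"grip": 0.0}
    - {"slide": [0.0,0.0,0.028],"roll": 0.0,"grip": 0.0}
    - {"slide": [-0.005,0.0,0.0],"roll": 0.0,"grip": 0.0}
    - {"slide": [-0.005,0.0,0.0],"roll": 0.0,"grip": 0.0}
    - {"slide": [-0.003,0.0,0.0],"roll": 0.0,"grip": 0.0}
    - {"slide": [0.0,0.0,0.0],"roll": 0.0,"grip": 0.0}

```text
time: 5.2
tcp_pos: [0.4607, -0.098, 0.1022]
ee_rot: [0.068, 3.137, -0.001]
wrist_force: [0.7, -0.2, 0.1]
width: -0.0
finger_force: 0.0
```

>>> jog_arm:
  moves:
    - {"slide": [-0.003,0.0,0.0],"roll": 0.0,"grip": 0.0}
    - {"slide": [-0.003,0.0,0.0],"roll": 0.0,"grip": 0.0}
    - {"slide": [-0.003,0.0,0.0],"roll": 0.0,"grip": 0.0}
    - {"slide": [-0.003,0.0,0.0],"roll": 0.0,"grip": 0.0}
    - {"slide": [-0.003,0.0,0.0],"roll": 0.0,"grip": 0.0}
    - {"slide": [-0.003,0.0,0.0],"roll": 0.0,"grip": 0.0}
    - {"slide": [-0.003,0.0,0.0],"roll": 0.0,"grip": 0.0}
    - {"slide": [-0.003,0.0,0.0],"roll": 0.0,"grip": 0.0}
    - {"slide": [-0.003,0.0,0.0],"roll": 0.0,"grip": 0.0}
    - {"slide": [-0.003,0.0,0.0],"roll": 0.0,"grip": 0.0}

```text
time: 6.03
tcp_pos: [0.4884, -0.0992, 0.1002]
ee_rot: [-0.069, -3.14, 0.0]
wrist_force: [-3.4, 0.6, -0.7]
width: 0.0002
finger_force: 1.5
```

>>> jog_arm:
  moves:
    - {"slide": [-0.002,0.0,0.0],"roll": 0.0,"grip": 0.0}
    - {"slide": [-0.002,0.0,0.0],"roll": 0.0,"grip": 0.0}
    - {"slide": [-0.002,0.0,0.0],"roll": 0.0,"grip": 0.0}
    - {"slide": [-0.002,0.0,0.0],"roll": 0.0,"grip": 0.0}
    - {"slide": [-0.002,0.0,0.0],"roll": 0.0,"grip": 0.0}
    - {"slide": [-0.002,0.0,0.0],"roll": 0.0,"grip": 0.0}
    - {"slide": [-0.002,0.0,0.0],"roll": 0.0,"grip": 0.0}

```text
time: 6.62
tcp_pos: [0.5025, -0.0999, 0.1003]
ee_rot: [-0.069, -3.141, 0.0]
wrist_force: [-3.3, 0.0, -0.5]
width: -0.0
finger_force: 1.1
```

>>> jog_arm:
  moves:
    - {"slide": [-0.001,0.0,0.0],"roll": 0.0,"grip": 0.0}
    - {"slide": [-0.001,0.0,0.0],"roll": 0.0,"grip": 0.0}
    - {"slide": [-0.001,0.0,0.0],"roll": 0.0,"grip": 0.0}
    - {"slide": [-0.001,0.0,0.0],"roll": 0.0,"grip": 0.0}

```text
time: 6.95
tcp_pos: [0.5063, -0.1, 0.1003]
ee_rot: [-0.069, -3.141, 0.0]
wrist_force: [-2.1, 0.1, 0.3]
width: 0.0
finger_force: 1.1
```

>>> jog_arm:
  moves:
    - {"slide": [-0.001,0.0,0.0],"roll": 0.0,"grip": 0.0}
    - {"slide": [-0.001,0.0,0.0],"roll": 0.0,"grip": 0.0}
    - {"slide": [0.0,0.0,0.0],"roll": 0.0,"grip": 0.0}

```text
time: 7.2
tcp_pos: [0.5085, -0.1001, 0.1003]
ee_rot: [0.069, 3.141, -0.0]
wrist_force: [-0.8, -0.3, -2.0]
width: 0.0002
finger_force: 0.8
```

>>> jog_arm:
  moves:
    - {"slide": [-0.0007,0.0,0.0],"roll": 0.0,"grip": 0.0}
    - {"slide": [-0.0007,0.0,0.0],"roll": 0.0,"grip": 0.0}

```text
time: 7.37
tcp_pos: [0.5096, -0.1002, 0.1003]
ee_rot: [-0.069, -3.141, 0.0]
wrist_force: [-2.4, 0.6, -0.8]
width: 0.0001
finger_force: 1.1
```

>>> jog_arm:
  moves:
    - {"slide": [-0.0007,0.0,0.0],"roll": 0.0,"grip": 0.0}
    - {"slide": [-0.0007,0.0,0.0],"roll": 0.0,"grip": 0.0}

```text
time: 7.53
tcp_pos: [0.5111, -0.1003, 0.1003]
ee_rot: [-0.069, -3.141, 0.0]
wrist_force: [-1.9, -0.6, -0.7]
width: -0.0004
finger_force: 1.1
```

>>> jog_arm:
  moves:
    - {"slide": [-0.0007,0.0,0.0],"roll": 0.0,"grip": 0.0}
    - {"slide": [-0.0005,0.0,0.0],"roll": 0.0,"grip": 0.0}

```text
time: 7.7
tcp_pos: [0.5124, -0.1003, 0.1003]
ee_rot: [-0.069, -3.141, 0.0]
wrist_force: [-2.1, 0.9, 0.6]
width: -0.0001
finger_force: 1.1
```

>>> jog_arm:
  moves:
    - {"slide": [-0.0006,0.0,0.0],"roll": 0.0,"grip": 0.0}
    - {"slide": [-0.0006,0.0,0.0],"roll": 0.0,"grip": 0.0}

```text
time: 7.87
tcp_pos: [0.5135, -0.1003, 0.1003]
ee_rot: [-0.069, -3.141, 0.0]
wrist_force: [-2.4, 1.3, -0.6]
width: -0.0003
finger_force: 1.1
```

>>> jog_arm:
  moves:
    - {"slide": [-0.0005,0.0,0.0],"roll": 0.0,"grip": 0.0}
    - {"slide": [-0.0005,0.0,0.0],"roll": 0.0,"grip": 0.0}

```text
time: 8.03
tcp_pos: [0.5145, -0.1004, 0.1003]
ee_rot: [-0.069, -3.141, 0.0]
wrist_force: [-2.4, 0.6, -0.3]
width: -0.0001
finger_force: 1.1
```

>>> jog_arm:
  moves:
    - {"slide": [-0.0005,0.0,0.0],"roll": 0.0,"grip": 0.0}
    - {"slide": [-0.0005,0.0,0.0],"roll": 0.0,"grip": 0.0}

```text
time: 8.2
tcp_pos: [0.5151, -0.1004, 0.1003]
ee_rot: [-0.069, -3.14, 0.0]
wrist_force: [-6.6, 0.3, 2.6]
width: -0.0003
finger_force: 3.1
```

>>> jog_arm:
  moves:
    - {"slide": [-0.0005,0.0,0.0],"roll": 0.0,"grip": 0.0}
    - {"slide": [-0.0005,0.0,0.0],"roll": 0.0,"grip": 0.0}

```text
time: 8.37
tcp_pos: [0.5151, -0.1004, 0.1003]
ee_rot: [-0.069, -3.138, 0.0]
wrist_force: [-11.1, 0.6, 5.8]
width: 0.0
finger_force: 5.2
```

>>> jog_arm:
  moves:
    - {"slide": [-0.0005,0.0,0.0],"roll": 0.0,"grip": 0.0}
    - {"slide": [-0.0005,0.0,0.0],"roll": 0.0,"grip": 0.0}

```text
time: 8.53
tcp_pos: [0.5151, -0.1004, 0.1003]
ee_rot: [-0.069, -3.137, 0.0]
wrist_force: [-14.1, -0.1, 9.3]
width: 0.0002
finger_force: 7.3
```

>>> jog_arm:
  moves:
    - {"slide": [0.003,0.0,0.0],"roll": 0.0,"grip": 0.0}
    - {"slide": [0.01,0.0,0.0],"roll": 0.0,"grip": 0.0}
    - {"slide": [0.017,0.0,0.0],"roll": 0.0,"grip": 0.0}
    - {"slide": [0.0,0.0,-0.04],"roll": 0.0,"grip": 0.0}
    - {"slide": [0.0,0.0,-0.04],"roll": 0.0,"grip": 0.0}
    - {"slide": [0.0,0.0,-0.04],"roll": 0.0,"grip": 0.0}
    - {"slide": [0.0,0.0,-0.04],"roll": 0.0,"grip": 0.0}
    - {"slide": [0.0,0.0,0.0],"roll": 0.0,"grip": 0.0}

```text
time: 9.2
tcp_pos: [0.4902, -0.0998, 0.268]
ee_rot: [0.069, 3.129, -0.003]
wrist_force: [-0.3, -1.0, -0.5]
width: -0.0
finger_force: 0.0
```

Run:
```python
from station import ctrl,cams,nets
import cv2,numpy as np
s=cams.snapshot("scene")["img"];t=cams.snapshot("top")["img"]
a=cv2.resize(s[225:385,240:380],(525,600),interpolation=cv2.INTER_CUBIC)
b=cv2.resize(t[135:305,330:400],(247,600),interpolation=cv2.INTER_CUBIC)
cv2.imwrite("pics/d1.png",np.hstack([a,b]))
o=ctrl.get_obs();print(o["tcp_pos"],o["wrist_force"],o["ee_rot"])
```

```text
[ 0.48843836 -0.09937357  0.26223782] [ 1.16200477  0.25472814 -1.28554207] [ 6.85460505e-02  3.13592253e+00 -1.35392063e-03]
```

View pics/d1.png

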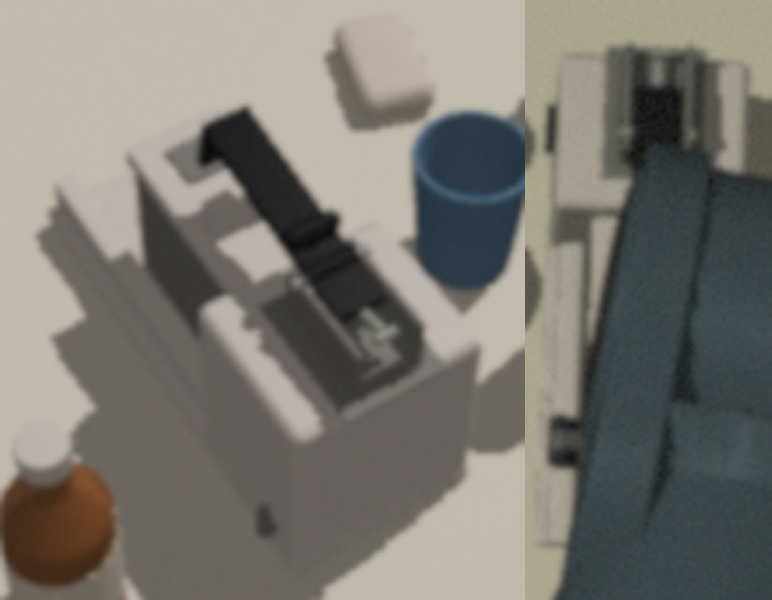

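The crop shows the tank moved up against the hood, with the catch still open. The bar is at crop (310,232), which is scene pixel (322.7,286.9).

Run:
```python
from station import cams,ctrl
from h import *
s=cams.snapshot("scene")
for c in((287,240),(335,215),(311,229)):
    for z in(.185,.197): print(c,z,up(s,(240+c[0]/3.75,225+c[1]/3.75),z).round(4))
o=ctrl.get_obs();print(o["tcp_pos"],o["ee_rot"])
```

```text
(287, 240) 0.185 [ 0.6804 -0.1231  0.185 ]
(287, 240) 0.197 [ 0.6885 -0.1287  0.197 ]
(335, 215) 0.185 [ 0.6809 -0.0935  0.185 ]
(335, 215) 0.197 [ 0.6889 -0.0996  0.197 ]
(311, 229) 0.185 [ 0.6815 -0.109   0.185 ]
(311, 229) 0.197 [ 0.6895 -0.1148  0.197 ]
[ 0.48762442 -0.09920542  0.26066884] [ 6.86369535e-02  3.13898990e+00 -5.34028733e-04]
```

>>> jog_arm:
  moves:
    - {"slide": [-0.032,0.0,0.0],"roll": 0.0,"grip": 0.0}
    - {"slide": [-0.032,0.0,0.0],"roll": 0.0,"grip": 0.0}
    - {"slide": [-0.032,0.0,0.0],"roll": 0.0,"grip": 0.0}
    - {"slide": [-0.032,0.0,0.0],"roll": 0.0,"grip": 0.0}
    - {"slide": [-0.032,0.0,0.0],"roll": 0.0,"grip": 0.0}
    - {"slide": [-0.0295,0.0,0.0],"roll": 0.0,"grip": 0.0}
    - {"slide": [0.0,0.0,0.0],"roll": 0.0,"grip": 0.0}
    - {"slide": [0.0,0.0,0.015],"roll": 0.0,"grip": 0.0}
    - {"slide": [0.0,0.0,0.012],"roll": 0.0,"grip": 0.0}
    - {"slide": [0.0,0.0,0.0],"roll": 0.0,"grip": 0.0}
    - {"slide": [0.0,0.0,0.0],"roll": 0.0,"grip": 0.0}

```text
time: 10.27
tcp_pos: [0.6757, -0.1073, 0.2316]
ee_rot: [-0.069, -3.137, -0.001]
wrist_force: [0.4, -0.1, 0.6]
width: -0.0001
finger_force: 0.0
```

>>> jog_arm:
  moves:
    - {"slide": [0.0,0.0,0.0015],"roll": 0.0,"grip": 0.0}
    - {"slide": [0.0,0.0,0.0015],"roll": 0.0,"grip": 0.0}
    - {"slide": [0.0,0.0,0.001],"roll": 0.0,"grip": 0.0}
    - {"slide": [0.0,0.0,0.001],"roll": 0.0,"grip": 0.0}
    - {"slide": [0.0,0.0,0.001],"roll": 0.0,"grip": 0.0}

```text
time: 10.68
tcp_pos: [0.6769, -0.1075, 0.2276]
ee_rot: [0.069, 3.14, -0.0]
wrist_force: [0.2, -0.2, -0.0]
width: 0.0002
finger_force: 0.0
```

>>> jog_arm:
  moves:
    - {"slide": [0.0,0.0,0.0007],"roll": 0.0,"grip": 0.0}
    - {"slide": [0.0,0.0,0.0007],"roll": 0.0,"grip": 0.0}
    - {"slide": [0.0,0.0,0.0006],"roll": 0.0,"grip": 0.0}

```text
time: 10.93
tcp_pos: [0.6768, -0.1075, 0.2253]
ee_rot: [0.069, 3.141, -0.0]
wrist_force: [0.9, -1.1, 0.6]
width: -0.0001
finger_force: 0.0
```

>>> jog_arm:
  moves:
    - {"slide": [0.0,0.0,0.0007],"roll": 0.0,"grip": 0.0}
    - {"slide": [0.0,0.0,0.0007],"roll": 0.0,"grip": 0.0}
    - {"slide": [0.0,0.0,0.0006],"roll": 0.0,"grip": 0.0}

```text
time: 11.18
tcp_pos: [0.6768, -0.1075, 0.2232]
ee_rot: [-0.069, -3.141, 0.0]
wrist_force: [-0.2, -0.5, 0.1]
width: 0.0001
finger_force: 0.0
```

Fingertips are now at about 206 mm, inside the possible contact range.

>>> jog_arm:
  moves:
    - {"slide": [0.0,0.0,0.0005],"roll": 0.0,"grip": 0.0}
    - {"slide": [0.0,0.0,0.0005],"roll": 0.0,"grip": 0.0}
    - {"slide": [0.0,0.0,0.0005],"roll": 0.0,"grip": 0.0}

```text
time: 11.43
tcp_pos: [0.6768, -0.1075, 0.2218]
ee_rot: [-0.069, -3.141, 0.0]
wrist_force: [-1.0, -1.3, -0.1]
width: 0.0002
finger_force: 0.0
```

>>> jog_arm:
  moves:
    - {"slide": [0.0,0.0,0.0005],"roll": 0.0,"grip": 0.0}
    - {"slide": [0.0,0.0,0.0005],"roll": 0.0,"grip": 0.0}
    - {"slide": [0.0,0.0,0.0005],"roll": 0.0,"grip": 0.0}

```text
time: 11.68
tcp_pos: [0.6768, -0.1075, 0.2203]
ee_rot: [-0.069, -3.141, 0.0]
wrist_force: [-0.4, -0.2, -0.0]
width: 0.0001
finger_force: 0.0
```

>>> jog_arm:
  moves:
    - {"slide": [0.0,0.0,0.0005],"roll": 0.0,"grip": 0.0}
    - {"slide": [0.0,0.0,0.0005],"roll": 0.0,"grip": 0.0}
    - {"slide": [0.0,0.0,0.0005],"roll": 0.0,"grip": 0.0}

```text
time: 11.93
tcp_pos: [0.6768, -0.1075, 0.2188]
ee_rot: [-0.069, -3.141, 0.0]
wrist_force: [-0.5, 0.6, -0.2]
width: 0.0002
finger_force: 0.0
```

>>> jog_arm:
  moves:
    - {"slide": [0.0,0.0,0.0005],"roll": 0.0,"grip": 0.0}
    - {"slide": [0.0,0.0,0.0005],"roll": 0.0,"grip": 0.0}
    - {"slide": [0.0,0.0,0.0005],"roll": 0.0,"grip": 0.0}

```text
time: 12.18
tcp_pos: [0.6768, -0.1075, 0.2173]
ee_rot: [-0.069, -3.141, 0.0]
wrist_force: [-0.0, 0.6, -0.3]
width: 0.0002
finger_force: 0.0
```

>>> jog_arm:
  moves:
    - {"slide": [0.0,0.0,0.0005],"roll": 0.0,"grip": 0.0}
    - {"slide": [0.0,0.0,0.0005],"roll": 0.0,"grip": 0.0}
    - {"slide": [0.0,0.0,0.0005],"roll": 0.0,"grip": 0.0}

```text
time: 12.43
tcp_pos: [0.6768, -0.1075, 0.2158]
ee_rot: [-0.069, -3.141, 0.0]
wrist_force: [0.9, -0.3, 0.1]
width: 0.0002
finger_force: 0.0
```

>>> jog_arm:
  moves:
    - {"slide": [0.0,0.0,0.0005],"roll": 0.0,"grip": 0.0}
    - {"slide": [0.0,0.0,0.0005],"roll": 0.0,"grip": 0.0}
    - {"slide": [0.0,0.0,0.0005],"roll": 0.0,"grip": 0.0}

```text
time: 12.68
tcp_pos: [0.6768, -0.1075, 0.2142]
ee_rot: [-0.069, -3.141, 0.0]
wrist_force: [0.3, -0.1, 0.0]
width: 0.0002
finger_force: 0.0
```

Fingertips at 197 mm.

>>> jog_arm:
  moves:
    - {"slide": [0.0,0.0,0.0005],"roll": 0.0,"grip": 0.0}
    - {"slide": [0.0,0.0,0.0005],"roll": 0.0,"grip": 0.0}
    - {"slide": [0.0,0.0,0.0005],"roll": 0.0,"grip": 0.0}

```text
time: 12.93
tcp_pos: [0.6768, -0.1075, 0.2128]
ee_rot: [-0.069, -3.141, 0.0]
wrist_force: [0.2, 0.4, 0.9]
width: 0.0
finger_force: 0.0
```

>>> jog_arm:
  moves:
    - {"slide": [0.0,0.0,0.0005],"roll": 0.0,"grip": 0.0}
    - {"slide": [0.0,0.0,0.0005],"roll": 0.0,"grip": 0.0}
    - {"slide": [0.0,0.0,0.0005],"roll": 0.0,"grip": 0.0}

```text
time: 13.18
tcp_pos: [0.6768, -0.1075, 0.2113]
ee_rot: [-0.069, -3.141, 0.0]
wrist_force: [0.3, -0.6, -0.7]
width: -0.0001
finger_force: 0.0
```

>>> jog_arm:
  moves:
    - {"slide": [0.0,0.0,0.0005],"roll": 0.0,"grip": 0.0}
    - {"slide": [0.0,0.0,0.0005],"roll": 0.0,"grip": 0.0}
    - {"slide": [0.0,0.0,0.0005],"roll": 0.0,"grip": 0.0}

```text
time: 13.43
tcp_pos: [0.6768, -0.1075, 0.2098]
ee_rot: [-0.069, -3.141, 0.0]
wrist_force: [0.1, -0.5, -0.2]
width: 0.0003
finger_force: 0.0
```

>>> jog_arm:
  moves:
    - {"slide": [0.0,0.0,0.0005],"roll": 0.0,"grip": 0.0}
    - {"slide": [0.0,0.0,0.0005],"roll": 0.0,"grip": 0.0}
    - {"slide": [0.0,0.0,0.0005],"roll": 0.0,"grip": 0.0}

```text
time: 13.68
tcp_pos: [0.6768, -0.1075, 0.2083]
ee_rot: [-0.069, -3.141, 0.0]
wrist_force: [-0.5, 0.4, -1.2]
width: -0.0001
finger_force: 0.0
```

>>> jog_arm:
  moves:
    - {"slide": [0.0,0.0,0.0005],"roll": 0.0,"grip": 0.0}
    - {"slide": [0.0,0.0,0.0005],"roll": 0.0,"grip": 0.0}
    - {"slide": [0.0,0.0,0.0005],"roll": 0.0,"grip": 0.0}

```text
time: 13.93
tcp_pos: [0.6768, -0.1075, 0.2068]
ee_rot: [-0.069, -3.141, 0.0]
wrist_force: [-0.0, -0.5, -0.9]
width: -0.0002
finger_force: 0.0
```

>>> jog_arm:
  moves:
    - {"slide": [0.0,0.0,0.0005],"roll": 0.0,"grip": 0.0}
    - {"slide": [0.0,0.0,0.0005],"roll": 0.0,"grip": 0.0}

```text
time: 14.1
tcp_pos: [0.6768, -0.1075, 0.2058]
ee_rot: [0.069, 3.141, -0.0]
wrist_force: [0.2, 0.4, -0.2]
width: 0.0001
finger_force: 0.0
```

>>> jog_arm:
  moves:
    - {"slide": [0.0,0.0,0.0005],"roll": 0.0,"grip": 0.0}
    - {"slide": [0.0,0.0,0.0005],"roll": 0.0,"grip": 0.0}

```text
time: 14.27
tcp_pos: [0.6768, -0.1075, 0.2048]
ee_rot: [0.069, 3.141, -0.0]
wrist_force: [0.7, -0.1, 0.5]
width: 0.0001
finger_force: 0.0
```

>>> jog_arm:
  moves:
    - {"slide": [0.0,0.0,0.0005],"roll": 0.0,"grip": 0.0}
    - {"slide": [0.0,0.0,0.0005],"roll": 0.0,"grip": 0.0}

```text
time: 14.43
tcp_pos: [0.6769, -0.1075, 0.204]
ee_rot: [0.069, 3.141, -0.0]
wrist_force: [-1.8, 0.5, 5.0]
width: 0.0001
finger_force: 2.6
```

Contact, with the bar top at about 187 mm. Pressing on gently.

>>> jog_arm:
  moves:
    - {"slide": [0.0,0.0,0.0005],"roll": 0.0,"grip": 0.0}

```text
time: 14.52
tcp_pos: [0.6769, -0.1075, 0.204]
ee_rot: [0.069, 3.14, -0.0]
wrist_force: [-2.5, 0.6, 7.8]
width: -0.0
finger_force: 3.9
```

>>> jog_arm:
  moves:
    - {"slide": [0.0,0.0,0.0003],"roll": 0.0,"grip": 0.0}

```text
time: 14.6
tcp_pos: [0.6769, -0.1075, 0.204]
ee_rot: [0.069, 3.14, -0.0]
wrist_force: [-2.8, 0.2, 8.6]
width: 0.0002
finger_force: 4.0
```

>>> jog_arm:
  moves:
    - {"slide": [0.0,0.0,0.0004],"roll": 0.0,"grip": 0.0}

```text
time: 14.68
tcp_pos: [0.6768, -0.1075, 0.2038]
ee_rot: [0.069, 3.14, -0.0]
wrist_force: [-3.5, 0.7, 9.2]
width: 0.0
finger_force: 4.7
```

>>> jog_arm:
  moves:
    - {"slide": [0.0,0.0,0.0003],"roll": 0.0,"grip": 0.0}

```text
time: 14.77
tcp_pos: [0.6767, -0.1075, 0.2036]
ee_rot: [0.069, 3.14, -0.0]
wrist_force: [-5.2, 0.4, 9.9]
width: -0.0004
finger_force: 4.8
```

>>> jog_arm:
  moves:
    - {"slide": [0.0,0.0,0.0004],"roll": 0.0,"grip": 0.0}

```text
time: 14.85
tcp_pos: [0.6764, -0.1075, 0.2032]
ee_rot: [0.069, 3.14, -0.0]
wrist_force: [-5.2, 0.8, 10.4]
width: 0.0003
finger_force: 5.1
```

>>> jog_arm:
  moves:
    - {"slide": [0.0,0.0,0.0004],"roll": 0.0,"grip": 0.0}

```text
time: 14.93
tcp_pos: [0.6761, -0.1075, 0.2028]
ee_rot: [-0.069, -3.141, 0.0]
wrist_force: [-7.0, 0.9, 9.9]
width: -0.0002
finger_force: 5.1
```

>>> jog_arm:
  moves:
    - {"slide": [0.0006,0.0,0.0003],"roll": 0.0,"grip": 0.0}

```text
time: 15.02
tcp_pos: [0.6755, -0.1074, 0.2023]
ee_rot: [-0.069, -3.141, 0.0]
wrist_force: [-4.1, 0.3, 5.6]
width: -0.0002
finger_force: 3.2
```

>>> jog_arm:
  moves:
    - {"slide": [0.0005,0.0,0.0004],"roll": 0.0,"grip": 0.0}

```text
time: 15.1
tcp_pos: [0.6751, -0.1074, 0.2016]
ee_rot: [-0.069, -3.141, 0.0]
wrist_force: [-2.2, 0.8, 4.6]
width: 0.0001
finger_force: 1.7
```

>>> jog_arm:
  moves:
    - {"slide": [0.0003,0.0,0.0004],"roll": 0.0,"grip": 0.0}

```text
time: 15.18
tcp_pos: [0.6752, -0.1074, 0.2008]
ee_rot: [0.069, 3.141, -0.0]
wrist_force: [-0.4, -0.6, 0.6]
width: -0.0002
finger_force: 0.0
```

>>> jog_arm:
  moves:
    - {"slide": [0.0002,0.0,0.0004],"roll": 0.0,"grip": 0.0}

```text
time: 15.27
tcp_pos: [0.6753, -0.1074, 0.2]
ee_rot: [0.069, 3.141, -0.0]
wrist_force: [0.7, -0.3, -0.4]
width: 0.0001
finger_force: 0.0
```

Contact was lost at about 3 mm, so it probably snapped. I'll lift away and look.

>>> jog_arm:
  moves:
    - {"slide": [0.0,0.0,0.0],"roll": 0.0,"grip": 0.0}
    - {"slide": [0.0,0.0,-0.01],"roll": 0.0,"grip": 0.0}
    - {"slide": [0.0,0.0,-0.035],"roll": 0.0,"grip": 0.0}
    - {"slide": [0.0,0.0,-0.035],"roll": 0.0,"grip": 0.0}
    - {"slide": [0.036,0.0,0.0],"roll": 0.0,"grip": 0.0}
    - {"slide": [0.036,0.0,0.0],"roll": 0.0,"grip": 0.0}
    - {"slide": [0.036,0.0,0.0],"roll": 0.0,"grip": 0.0}
    - {"slide": [0.036,0.0,0.0],"roll": 0.0,"grip": 0.0}
    - {"slide": [0.036,0.0,0.0],"roll": 0.0,"grip": 0.0}
    - {"slide": [0.036,0.0,0.0],"roll": 0.0,"grip": 0.0}
    - {"slide": [0.036,0.0,0.0],"roll": 0.0,"grip": 0.0}
    - {"slide": [0.0,0.0,0.0],"roll": 0.0,"grip": 0.0}
    - {"slide": [0.0,0.0,0.0],"roll": 0.0,"grip": 0.0}

```text
time: 16.35
tcp_pos: [0.4224, -0.0964, 0.2815]
ee_rot: [0.07, 3.139, -0.001]
wrist_force: [0.4, -0.3, -0.2]
width: 0.0001
finger_force: 0.0
```

Run:
```python
from station import ctrl,cams
import cv2,numpy as np
s=cams.snapshot("scene")["img"];cv2.imwrite("pics/s2.png",s)
a=cv2.resize(s[225:385,240:380],(525,600),interpolation=cv2.INTER_CUBIC)
cv2.imwrite("pics/e1.png",a)
```

```text
(no output)
```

View pics/e1.png

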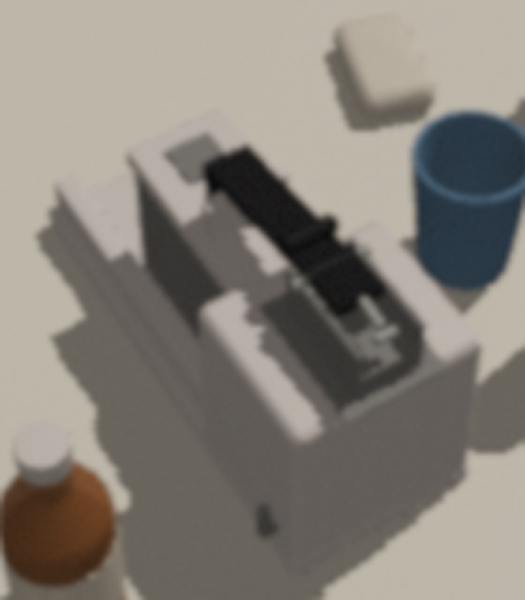

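The arm end moved from crop (245,112) to (248,152). That matches the 32 mm drop expected with the catch shut. The tank is still home against the hood, and the mug and soap bar in the crop haven't moved.

```bash
python3 -c "
from station import ctrl
print(ctrl.close_job())"
```

```text
the job is handed in; nothing more can be done
None
```

The tank is fully home and the catch has snapped shut with its nose down in front of the rib. The push peaked at about 17 N and the press on the catch at about 12 N, both at readings between moves, and the job is handed in at about 16 s.

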